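Cap the leak-check port: vent half open, bayonet cap in, turned and held home

TASK

Get the manifold ready for its leak check: first turn the bar handle of the vent valve counter-clockwise to half open (45 degrees, midway between across the pipe and along it) and leave it there, so that trapped air can escape. Then pick up the winged bayonet cap, push it straight into the port against the spring until it is fully home (its collar down on the rim), turn it clockwise about a quarter turn to its stop, and finish while still gripping it and holding it pressed fully home. Do not disturb the bottle or the mortar.

Things in the scene. Friction and masses are not known exactly. Their poses are not given: they have to be found in the camera images.
- cap: Loose grey bayonet cap, 0.1-0.2 kg, 64 mm high, upright. Origin: centre of underside, z up. Spigot 36 mm dia., z 0-24; ribbed collar 60 mm dia., z 24-32; wing to grip z 32-64, 44 mm long along x, 14 mm thick along y. Two equal lugs at the spigot's foot along +x and -x, under the wing's ends: 9 mm wide, z 0-8, out to 25 mm from the axis. Half a turn makes no difference.
- port_mouth (a point): Centre of the bayonet port's mouth, at its rim 46 mm above the worktop; grey round housing 72 mm dia. Axes as manifold. Hole 40 mm dia. with gaps 13 mm wide along +x and -x for the lugs. The rim is a ledge 10 mm thick over a chamber: the cap turns only with its underside over 18 mm below the mouth; fully home is 24 mm. Stops: it turns only clockwise from above, 85 deg.
- manifold: Aluminium plate 110 x 250 x 8 mm, fixed to the worktop, carrying the grey port housing, a short steel pipe and the vent valve. Origin: centre of its underside. x across the pipe, y along plate and pipe, z up. The port's axis is at y = +60 mm, the valve's at y = -65 mm.
- port_plunger (a joint): Spring plunger in the port, m pressed down from rest. 0: its top is 8 mm below the mouth; 0.016: cap fully home. It pushes up with about 4 N at 0, 10 N at 0.010, 13 N at 0.016. A cap let go rises until its lugs touch the ledge (18 mm below the mouth) or, unturned, higher.
- vent_handle (a joint): Angle of the bar handle of the vent valve about its vertical axis, rad, counter-clockwise positive seen from above: 0 closed (bar across the pipe, along the manifold's x), 1.571 fully open (bar along the pipe); half open is 0.785. Starts between 0 and 0.3. Light friction holds it where it is left.
- vent_grip (a point): On the vent handle's axis at the height to grip it, 63 mm above the worktop. The handle is an upright grey bar 50 mm long (its own x), 12 mm thick (y), from 47 to 75 mm above the worktop; these axes turn with it.
- hdpe_bottle: Small white plastic bottle, 47 mm in diameter and 91 mm high, loose bystander. Origin: centre of its underside.
- mortar: White porcelain mortar bowl, 78 mm wide and 44 mm high, loose bystander. Origin: centre of its underside.
Things that resemble listed ones, but are neither listed nor needed, are in the scene too. Leave any purple or yellow look-alike of the cap alone.

How it is judged:
On the way, in this order (a step that is already met when the one before it is completed fails the run):
1. the vent handle is turned to half open and let go, the cap not yet moved (value of joint vent_handle between 0.635 and 0.935 rad and contact force between the fingers and manifold below 0.1 N and distance of cap from where it was at the start of the episode below 0.05 m), for 0.2 s.
2. the cap is pushed fully home with its lugs in the two gaps, not yet turned (z of cap in the frame of port_mouth below -0.021 m and horizontal distance between cap and port_mouth below 0.005 m and angle between the x axis of cap and the x axis of port_mouth, either way round below 0.4 rad), for 0.1 s.
3. the cap is turned to its stop while pressed in (z of cap in the frame of port_mouth below -0.016 m and angle between the x axis of cap and the x axis of port_mouth, either way round above 1.26 rad), for 0.1 s.
At the end, for the whole second after the job is handed in: The fingers still grip the cap (over 2 N) and hold it, upright and still, in the port, pressed to within 3 mm of fully home and turned at least 72 degrees from the entry direction; the vent handle stands within 0.15 rad of 45 degrees; the bottle and the mortar stand within 30 mm of where they were (z of cap in the frame of port_mouth below -0.021 m and horizontal distance between cap and port_mouth below 0.005 m and angle between cap's own z axis and vertical below 0.12 rad and angle between the x axis of cap and the x axis of port_mouth, either way round above 1.26 rad and contact force between the fingers and cap above 2 N and linear speed of cap below 0.02 m/s and value of joint vent_handle between 0.635 and 0.935 rad and distance of each of hdpe_bottle, mortar from where it was at the start of the episode below 0.03 m and angle between each of hdpe_bottle, mortar's own z axis and vertical below 0.3 rad); the arm keeps its last pose, push and grip.
It fails at once if the bottle or the mortar is shoved or knocked over (distance of any of hdpe_bottle, mortar from where it was at the start of the episode above 0.03 m or angle between any of hdpe_bottle, mortar's own z axis and vertical above 0.5 rad).
It also fails if it takes over 61 s, if anything falls off the work surface, if the arm or the gripper's body presses on something with over 40 N, if the wrist force passes 120 N, or if a joint passes its speed limit or range.

ROBOT

A 6-joint arm with a two-finger parallel gripper is mounted at the origin on a cart in front of the work surface, level with it; the furniture and walls round the work are solid. World frame = base frame: x ahead of the robot, y to its left, z up, the work surface at z = 0. Lengths are in m, angles in rad, forces in N, time in s.
With the tool pointing down it reaches from about 0.325 to 0.9 m from the base axis. Payload 6.1 kg.
Tool frame: the origin (TCP) lies between the finger pads; the fingertips stand 25 mm ahead of it and the grasp point (between the pads) lies 6 mm ahead of it; z points along the fingers, y is the direction in which the jaws open and shut (so a half turn about z gives the same grasp; the last joint's range is limited). The gripper opens to 87 mm and grips with 3 to 60 N. Pads are 19 mm wide; open, the fingers measure 117 mm over their backs; the gripper's body (75 mm by 190 mm) begins 51 mm behind the grasp point.
Start: joints at [1.157, 0.22, 1.526, -0, 1.395, -0.126], TCP at [0.177, 0.599, 0.248] pointing down, gripper open.
Joint ranges: [-2.98, 2.98], [-0.91, 2.08], [0.09, 2.57], [-1.24, 4.39], [0.2, 2.65], [-2.68, 2.68]. Speed limits (rad/s): [2.57, 2.57, 3.01, 3.14, 3.14, 3.14].

INTERFACE

Orientations are given as a rotation vector (axis times angle).
In Python, from workcell import ctrl gives the robot as it stands. The module is installed in compiled form; this text tells all that it offers.
- The arm moves only by the tool play_rows, never from a script. Its argument "rows" is one flat list of numbers, 7 for each row, row after row: the shift along the world's x, y, z in m, then the turn, a rotation vector about the world's x, y, z in units of 6 degrees (1.0 is 6 degrees), then the finger opening in m, from 0 to 0.087. In form: [x, y, z, ax, ay, az, fingers, x, y, z, ax, ay, az, fingers, ...]. A call has 1 to 8 rows; each row shifts and turns the commanded pose from where the row before left it; what a row does not reach is not made up. A row lasts 1/12 s, in which the tool goes at most 41.7 mm and 7.16 degrees, less where a joint would pass 70% of its speed; a pose out of reach is approached as far as the arm can. A call is refused whole if a number of a shift passes 0.0417 or a number of a turn 1, either way. A call with a gripper value outside its range is refused whole. The fingers move at their own pace and stop on an object; "squeeze" is the grip in N (left out, the last holds). Time passes only in rows, so rows that do not move let the fingers close. It gives the time, the measured TCP pose, the force and the opening at its end, in the units of the state.
- ctrl.read_state(): the state, without advancing time (a new reading comes with each control period).
- ctrl.read_camera(name): name is "scene" or "side" or "wrist"; returns a dict with "img" (480x640x3 uint8, red, green, blue), "fx", "fy", "cx", "cy" (pixels), "T" (4x4, takes a point from camera to world coordinates). Camera axes: x right, y down, z forward; pixel columns grow to the right and rows downward; lengths in m; the calibration is good to about 2 mm. A picture is of the moment at which its call begins. There is no depth.
- ctrl.finish_job(): hands the job in, once; it reports no verdict.
The state is a dict: "t": time; "joints": joint angles; "dq": joint speeds; "joint_efforts": joint torques, N m; "ee_pos": TCP position; "orientation": TCP orientation; "wrist_force": force on the tool from outside, world axes, zero at the start; "wrist_torque": the same for the moment, N m; "opening": finger opening in m.
Only numpy, scipy, OpenCV 4.12 (cv2) and the standard library are available. Lean on these libraries where they do the work, as an engineer would, in place of code of your own. Each camera call takes 0.05 s, during which the arm holds its last target. There are 200 camera calls.

## Working session

There is one attempt and no reset: what is moved stays moved. The work goes in short steps, Python scripts to look and compute and a tool call to move; the robot and the scene stay as the last step left them, time stands still between calls to the robot, and variables do not carry over. Pictures are saved under pics/ and viewed, about 8 in all and at most 12, crops included, and the job is handed in when it is done.

Besides the shell and the picture viewer there is one more tool, called after "Request:" as name(argument=value, ...) on one line, values as JSON. play_rows: Moves the arm, as the interface text tells. Its arguments: {"type":"object","properties":{"rows":{"type":"array"},"squeeze":{"type":"number"}},"required":["rows"]}

```bash
mkdir -p pics; cat > h.py <<'E'
import numpy as np, cv2
from workcell import ctrl
def snap(n,f):
    c=ctrl.read_camera(n); cv2.imwrite(f'pics/{f}.png',cv2.cvtColor(c['img'],cv2.COLOR_RGB2BGR)); np.savez(f'pics/{f}.npz',**c); return c
def ray(c,u,v,z):
    T=c['T']; d=T[:3,:3]@np.array([(u-c['cx'])/c['fx'],(v-c['cy'])/c['fy'],1]); o=T[:3,3]
    return o+d*(z-o[2])/d[2]
def proj(c,p):
    T=c['T']; q=T[:3,:3].T@(np.array(p)-T[:3,3]); return c['fx']*q[0]/q[2]+c['cx'],c['fy']*q[1]/q[2]+c['cy']
E
python3 - <<'E'
from h import *
for n in ['scene','side','wrist']:
    c=snap(n,n+'0'); print(n,c['T'].round(3).tolist(),c['fx'],c['cx'],c['cy'])
s=ctrl.read_state(); print(s)
E
```

```text
scene [[0.679, -0.443, 0.586, -0.195], [-0.734, -0.425, 0.529, -0.594], [0.015, -0.789, -0.614, 0.827], [0.0, 0.0, 0.0, 1.0]] 546.7162939924012 322.1749261507457 236.54278282266782
side [[-0.997, 0.021, -0.07, 0.594], [0.073, 0.364, -0.929, 1.162], [0.006, -0.931, -0.364, 0.523], [0.0, 0.0, 0.0, 1.0]] 564.8648379959692 313.75064513816454 247.45272840775866
wrist [[0.283, 0.93, 0.237, 0.113], [0.959, -0.273, -0.073, 0.618], [-0.003, 0.247, -0.969, 0.384], [0.0, 0.0, 0.0, 1.0]] 428.6157320708978 318.2897760347087 236.62626948610458
{'t': 0.15, 'joints': array([ 1.15692140e+00,  2.21037980e-01,  1.52730478e+00, -3.27022275e-05,
        1.39467172e+00, -1.26108079e-01]), 'dq': array([ 0.00090053, -0.00228294, -0.00373431, -0.00026211,  0.00036355,
        0.00115959]), 'joint_efforts': array([ 4.43918361e-04, -4.95187712e+01, -3.87883365e+01,  6.99665537e-02,
        5.30037365e-02, -7.41666372e-05]), 'ee_pos': array([0.17723369, 0.59891447, 0.24671589]), 'orientation': array([-4.50406084e-01, -3.10878535e+00,  2.16573807e-03]), 'wrist_force': array([0.03176134, 0.48038376, 0.21321159]), 'wrist_torque': array([ 0.00087053, -0.02252871,  0.02514985]), 'opening': 0.08702017330475006}
```

View pics/scene0.png

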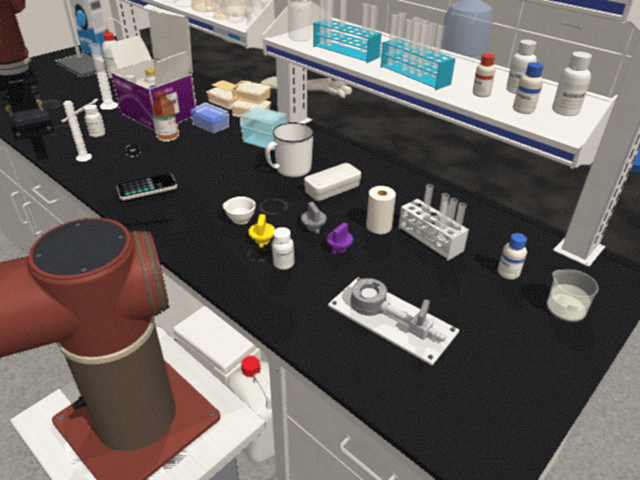

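View pics/side0.png

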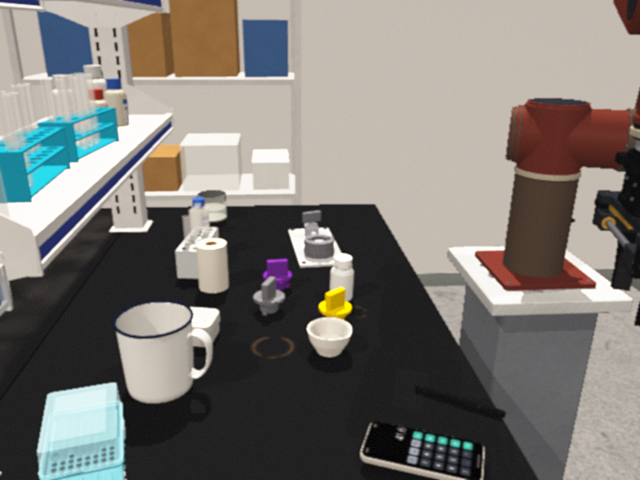

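The scene view shows the manifold plate (corners about (328,301) to (432,359)), its port at (369,290), the vent handle at (423,312), the grey cap at (313,218), and the purple and yellow look-alikes, bottle and mortar near the cap. The side view shows the cap at (268,297).

```bash
python3 - <<'E'
from h import *
class L(dict):pass
s=dict(np.load('pics/scene0.npz')); d=dict(np.load('pics/side0.npz'))
for n,c,u,v,z in [('port',s,369,290,.046),('port',d,319,240,.046),('handle top',s,425,303,.075),('handle',d,312,213,.075),('cap collar',s,313,221,.032),('cap',d,268,298,.03),('bottle',s,283,264,0),('mortar',s,239,207,.044),('purple',s,340,243,.03),('yellow',s,262,237,.03),
 ('pl',s,328,301,.008),('pl',s,432,359,.008),('pl',s,459,328,.008),('pl',s,357,280,.008),('bottletop',s,283,233,.091),('rollbox',s,380,230,0),('rollTop',d,212,243,.09),('rackcorner',s,402,225,0),('rack',s,455,250,0),('box',s,312,193,0)]:
    print(n,ray(c,u,v,z).round(3))
E
```

```text
port [ 0.485 -0.113  0.046]
port [ 0.486 -0.102  0.046]
handle top [ 0.506 -0.233  0.075]
handle [ 0.494 -0.223  0.075]
cap collar [0.594 0.15  0.032]
cap [0.608 0.17  0.03 ]
bottle [0.455 0.114 0.   ]
mortar [0.496 0.312 0.044]
purple [0.576 0.046 0.03 ]
yellow [0.465 0.195 0.03 ]
pl [ 0.432 -0.048  0.008]
pl [ 0.453 -0.296  0.008]
pl [ 0.557 -0.291  0.008]
pl [ 0.525 -0.05   0.008]
bottletop [0.457 0.112 0.091]
rollbox [0.714 0.033 0.   ]
rollTop [0.726 0.02  0.09 ]
rackcorner [0.77  0.005 0.   ]
rack [ 0.776 -0.147  0.   ]
box [0.718 0.271 0.   ]
```

Request:
play_rows(rows=[0.0135, -0.029, 0, 0, 0, -1, 0.087, 0.0135, -0.029, 0, 0, 0, -1, 0.087, 0.0135, -0.029, 0, 0, 0, -1, 0.087, 0.0135, -0.029, 0, 0, 0, -1, 0.087, 0.0135, -0.029, 0, 0, 0, -1, 0.087, 0.0135, -0.029, 0, 0, 0, -1, 0.087, 0.0135, -0.029, 0, 0, 0, -1, 0.087, 0.0135, -0.029, 0, 0, 0, -1, 0.087])

```text
t: 0.82
ee_pos: [0.2855, 0.3658, 0.2473]
orientation: [-1.683, -2.653, 0.0]
wrist_force: [0.1, 0.1, 0.6]
opening: 0.0869
```

Request:
play_rows(rows=[0.0135, -0.029, 0, 0, 0, -1, 0.087, 0.0135, -0.029, 0, 0, 0, -1, 0.087, 0.0135, -0.029, 0, 0, 0, -1, 0.087, 0.0135, -0.029, 0, 0, 0, -1, 0.087, 0.0135, -0.029, 0, 0, 0, -1, 0.087, 0.0135, -0.029, 0, 0, 0, -1, 0.087, 0.0135, -0.029, 0, 0, 0, -1, 0.087, 0.0135, -0.029, 0, 0, 0, -1, 0.087])

```text
t: 1.48
ee_pos: [0.3936, 0.1338, 0.2475]
orientation: [2.616, 1.739, 0.0]
wrist_force: [0.4, 0.7, -0.3]
opening: 0.0872
```

Request:
play_rows(rows=[0.0135, -0.029, 0, 0, 0, -1, 0.087, 0.0135, -0.029, 0, 0, 0, -1, 0.087, 0.0135, -0.029, 0, 0, 0, -1, 0.087, 0.0135, -0.029, 0, 0, 0, -1, 0.087, 0.0135, -0.029, 0, 0, 0, -1, 0.087, 0.0135, -0.029, 0, 0, 0, -1, 0.087, 0.0135, -0.029, 0, 0, 0, -1, 0.087, 0, 0, 0, 0, 0, 0, 0.087])

```text
t: 2.15
ee_pos: [0.4893, -0.0722, 0.2474]
orientation: [3.065, 0.679, 0.0]
wrist_force: [0.1, 0.9, 0.2]
opening: 0.0868
```

```bash
python3 - <<'E'
from h import *
c=snap('wrist','w1'); s=ctrl.read_state(); print(s['t'],s['joints'].round(3),s['ee_pos'].round(4),cv2.Rodrigues(s['orientation'])[0][:,1].round(3),c['T'].round(3).tolist())
E
```

```text
2.2 [-0.302 -0.098  1.861 -0.     1.38   0.828] [ 0.4883 -0.07    0.2471] [ 0.427 -0.904 -0.   ] [[0.423, -0.878, -0.223, 0.55], [-0.906, -0.409, -0.108, -0.044], [0.004, 0.248, -0.969, 0.385], [0.0, 0.0, 0.0, 1.0]]
```

View pics/w1.png

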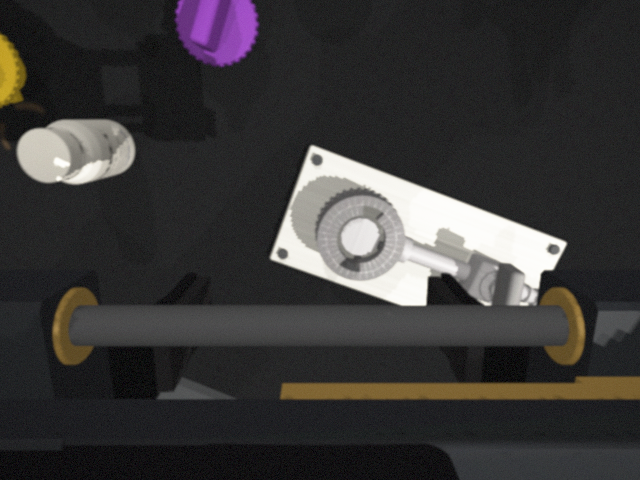

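The wrist view shows the plate's far edge (312,146)-(567,242), the port ring centred near (361,237) and the handle top near (507,288). Below row 270 the gripper hides everything.

```bash
python3 - <<'E'
from h import *
c=dict(np.load('pics/w1.npz'))
g=cv2.cvtColor(c['img'],cv2.COLOR_RGB2GRAY)
a=ray(c,312,146,.008);b=ray(c,567,242,.008);e=ray(c,270,260,.008)
print(a,b,e); d=a-b; print('len',np.linalg.norm(d),np.linalg.norm(a-e),'yaw',np.degrees(np.arctan2(d[1],d[0]))-90)
for u,v in [(361,237),(318,237),(406,237),(361,195),(361,280)]: print(ray(c,u,v,.046).round(4))
# handle top
for p in [(496,264),(522,267),(524,305),(497,305)]: print('h',ray(c,*p,.075).round(4))
cr=cv2.resize(c['img'][150:320,280:600],None,fx=2.5,fy=2.5,interpolation=3)
cv2.imwrite('pics/cr.png',cr[...,::-1])
E
```

```text
[ 0.53392104 -0.04716129  0.008     ] [ 0.55454436 -0.29397844  0.008     ] [ 0.42436296 -0.05529486  0.008     ]
len 0.24767726407364793 0.10985958226404256 yaw 4.776372792012182
[ 0.4865 -0.1137  0.046 ]
[ 0.4716 -0.0818  0.046 ]
[ 0.502 -0.147  0.046]
[ 0.5174 -0.0983  0.046 ]
[ 0.4531 -0.1303  0.046 ]
h [ 0.5163 -0.2102  0.075 ]
h [ 0.5226 -0.2294  0.075 ]
h [ 0.4966 -0.2473  0.075 ]
h [ 0.4877 -0.2282  0.075 ]
```

View pics/cr.png

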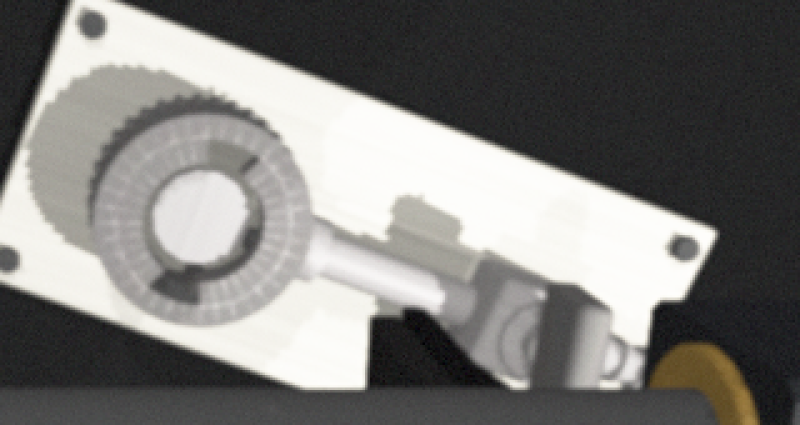

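Request:
play_rows(rows=[0.002, -0.034, 0, 0, 0, -0.4, 0.087, 0.002, -0.034, 0, 0, 0, -0.4, 0.087, 0.002, -0.034, 0, 0, 0, -0.4, 0.087, 0.002, -0.034, 0, 0, 0, -0.2, 0.087, 0, -0.034, 0, 0, 0, 0, 0.087, 0, 0, -0.03, 0, 0, 0, 0.087, 0, 0, -0.03, 0, 0, 0, 0.087, 0, 0, -0.03, 0, 0, 0, 0.087])

```text
t: 2.87
ee_pos: [0.4959, -0.2374, 0.1569]
orientation: [3.106, 0.469, 0.002]
wrist_force: [0.7, 0.0, -1.0]
opening: 0.0872
```

```bash
python3 - <<'E'
from h import *
c=snap('scene','s1'); s=ctrl.read_state(); print(s['t'],s['ee_pos'].round(4),cv2.Rodrigues(s['orientation'])[0][:,1].round(3))
print(proj(c,[.496,-.240,.075]))
cv2.imwrite('pics/cr2.png',cv2.resize(c['img'][200:380,310:500],None,fx=3,fy=3,interpolation=3)[...,::-1])
E
```

```text
2.9167 [ 0.4923 -0.2347  0.1496] [ 0.295 -0.955 -0.008]
(np.float64(425.0232293450627), np.float64(307.6189696207584))
```

View pics/cr2.png

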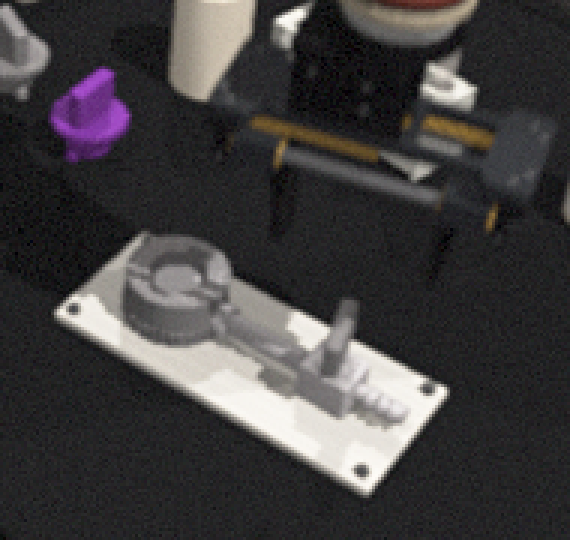

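The crop shows the handle top at about pixel (424,305), against a prediction of (425,308), so the position holds. Next I descend and grip.

Request:
play_rows(rows=[0, 0, -0.02, 0, 0, 0, 0.087, 0, 0, -0.02, 0, 0, 0, 0.087, 0, 0, -0.02, 0, 0, 0, 0.087, 0, 0, -0.02, 0, 0, 0, 0.087, 0, 0, 0, 0, 0, 0, 0.087, 0, 0, 0, 0, 0, 0, 0.087, 0, 0, 0, 0, 0, 0, 0.05, 0, 0, 0, 0, 0, 0, 0.03], squeeze=8)

```text
t: 3.58
ee_pos: [0.4971, -0.2381, 0.0796]
orientation: [3.105, 0.468, 0.003]
wrist_force: [-0.0, 0.1, 0.8]
opening: 0.0803
```

Request:
play_rows(rows=[0, 0, 0, 0, 0, 0, 0.005, 0, 0, 0, 0, 0, 0, 0.005, 0, 0, 0, 0, 0, 0, 0.005, 0, 0, 0, 0, 0, 0, 0.005, 0, 0, 0, 0, 0, 0, 0.005, 0, 0, 0, 0, 0, 0, 0.005])

```text
t: 4.08
ee_pos: [0.4959, -0.2378, 0.0776]
orientation: [-3.107, -0.467, 0.0]
wrist_force: [-0.5, -0.3, -0.5]
opening: 0.0415
```

```bash
python3 - <<'E'
from h import *
s=ctrl.read_state(); y=cv2.Rodrigues(s['orientation'])[0][:,1];print(s['t'],s['ee_pos'].round(4),np.degrees(np.arctan2(y[1],y[0])),s['opening'],s['wrist_force'],s['wrist_torque'])
E
```

```text
4.0833 [ 0.4959 -0.2378  0.0776] -72.89695924801342 0.041497252938030825 [-0.49293292 -0.28526381 -0.52076051] [-0.09020194  0.14184432 -0.00060269]
```

Request:
play_rows(rows=[0, 0, -0.004, 0, 0, 0, 0.005, 0, 0, 0, 0, 0, 0, 0.005, 0, 0, 0, 0, 0, 0, 0.005, 0, 0, 0, 0, 0, 0, 0.005, 0, 0, 0, 0, 0, 0, 0.005, 0, 0, 0, 0, 0, 0, 0.005, 0, 0, 0, 0, 0, 0, 0.005])

```text
t: 4.67
ee_pos: [0.4959, -0.2379, 0.0734]
orientation: [3.106, 0.467, -0.0]
wrist_force: [0.3, -0.9, -2.6]
opening: 0.0121
```

```bash
python3 - <<'E'
from h import *
s=ctrl.read_state(); y=cv2.Rodrigues(s['orientation'])[0][:,1];print(s['t'],s['ee_pos'].round(4),np.degrees(np.arctan2(y[1],y[0])),s['opening'],s['wrist_force'],s['wrist_torque'])
E
```

```text
4.6667 [ 0.4959 -0.2379  0.0734] -72.88448261530685 0.01213374084882742 [ 0.3098579  -0.87829249 -2.63693167] [-0.44383387  0.05892705  0.03708853]
```

Request:
play_rows(rows=[0, 0, 0, 0, 0, 0.7, 0.005, 0, 0, 0, 0, 0, 0.8, 0.005, 0, 0, 0, 0, 0, 0.8, 0.005, 0, 0, 0, 0, 0, 0.8, 0.005, 0, 0, 0, 0, 0, 0.8, 0.005, 0, 0, 0, 0, 0, 0.8, 0.005, 0, 0, 0, 0, 0, 0.8, 0.005, 0, 0, 0, 0, 0, 0, 0.005])

```text
t: 5.33
ee_pos: [0.4955, -0.2375, 0.0734]
orientation: [-2.843, -1.334, 0.001]
wrist_force: [-1.0, 0.6, -0.3]
opening: 0.012
```

Request:
play_rows(rows=[0, 0, 0, 0, 0, 0, 0.005, 0, 0, 0, 0, 0, 0, 0.005, 0, 0, 0, 0, 0, 0, 0.087, 0, 0, 0, 0, 0, 0, 0.087, 0, 0, 0, 0, 0, 0, 0.087, 0, 0, 0, 0, 0, 0, 0.087, 0, 0, 0, 0, 0, 0, 0.087])

```text
t: 5.92
ee_pos: [0.4961, -0.2377, 0.0737]
orientation: [2.846, 1.33, 0.0]
wrist_force: [0.5, -0.0, -0.7]
opening: 0.0379
```

```bash
python3 - <<'E'
from h import *
s=ctrl.read_state(); y=cv2.Rodrigues(s['orientation'])[0][:,1];print(s['t'],s['ee_pos'].round(4),np.degrees(np.arctan2(y[1],y[0])),s['opening'],s['wrist_force'],s['wrist_torque'])
E
```

```text
5.9167 [ 0.4961 -0.2377  0.0737] -39.90221488014115 0.03792880400156666 [ 0.45134695 -0.00964309 -0.65167512] [-0.13098925  0.14236435  0.01235176]
```

Request:
play_rows(rows=[0, 0, 0.035, 0, 0, 0, 0.087, 0, 0, 0.04, 0, 0, 0, 0.087, 0, 0.01, 0.02, 0, 0, 1, 0.087, 0.005, 0.018, 0.01, 0, 0, 1, 0.087, 0.006, 0.018, 0.01, 0, 0, 1, 0.087, 0.006, 0.018, 0.01, 0, 0, 1, 0.087, 0.006, 0.018, 0.01, 0, 0, 1, 0.087, 0.006, 0.018, 0.01, 0, 0, 1, 0.087])

```text
t: 6.58
ee_pos: [0.5251, -0.1369, 0.2192]
orientation: [2.29, 2.15, 0.0]
wrist_force: [-0.1, -0.3, 0.2]
opening: 0.0846
```

Request:
play_rows(rows=[0.006, 0.018, 0.01, 0, 0, 1, 0.087, 0.006, 0.018, 0.01, 0, 0, 1, 0.087, 0.006, 0.018, 0.01, 0, 0, 1, 0.087, 0.006, 0.018, 0, 0, 0, 1, 0.087, 0.006, 0.018, 0, 0, 0, 1, 0.087, 0.006, 0.018, 0, 0, 0, 1, 0.087, 0.006, 0.018, 0, 0, 0, 1, 0.087, 0.006, 0.018, 0, 0, 0, 1, 0.087])

```text
t: 7.25
ee_pos: [0.5731, 0.0073, 0.2486]
orientation: [1.217, 2.896, 0.0]
wrist_force: [0.6, 0.1, 0.4]
opening: 0.087
```

Request:
play_rows(rows=[0.006, 0.018, 0, 0, 0, 1, 0.087, 0.006, 0.018, 0, 0, 0, 1, 0.087, 0.006, 0.018, 0, 0, 0, 1, 0.087, 0.006, 0.018, 0, 0, 0, 1, 0.087, 0.006, 0.018, 0, 0, 0, 1, 0.087, 0.006, 0.018, 0, 0, 0, 1, 0.087, 0.006, 0.018, 0, 0, 0, 1, 0.087, 0, 0.018, 0, 0, 0, 1, 0.087])

```text
t: 7.92
ee_pos: [0.6156, 0.1512, 0.2484]
orientation: [-0.065, 3.14, 0.0]
wrist_force: [0.1, 0.3, -0.0]
opening: 0.0869
```

Request:
play_rows(rows=[0, 0, 0, 0, 0, 0.5, 0.087, 0, 0, 0, 0, 0, 0, 0.087, 0, 0, 0, 0, 0, 0, 0.087])

```text
t: 8.17
ee_pos: [0.6148, 0.1504, 0.2484]
orientation: [0.138, -3.138, 0.0]
wrist_force: [0.5, -0.6, 0.5]
opening: 0.0867
```

```bash
python3 - <<'E'
from h import *
c=snap('wrist','w2'); d=snap('scene','s2'); s=ctrl.read_state(); y=cv2.Rodrigues(s['orientation'])[0][:,1]; print(s['t'],s['joints'].round(2),s['ee_pos'].round(4),np.degrees(np.arctan2(y[1],y[0])))
o=np.zeros((480,800,3),np.uint8); o[:300,:]=cv2.resize(c['img'][0:300],(800,375))[:300]
o[300:,:230]=cv2.resize(d['img'][280:340,390:467],None,fx=3,fy=3)[:180,:230]
cv2.imwrite('pics/w2b.png',o[...,::-1])
E
```

```text
8.2667 [ 0.11  0.24  1.5  -0.    1.4  -1.54] [0.6149 0.1498 0.2485] 94.98105462995265
```

View pics/w2b.png

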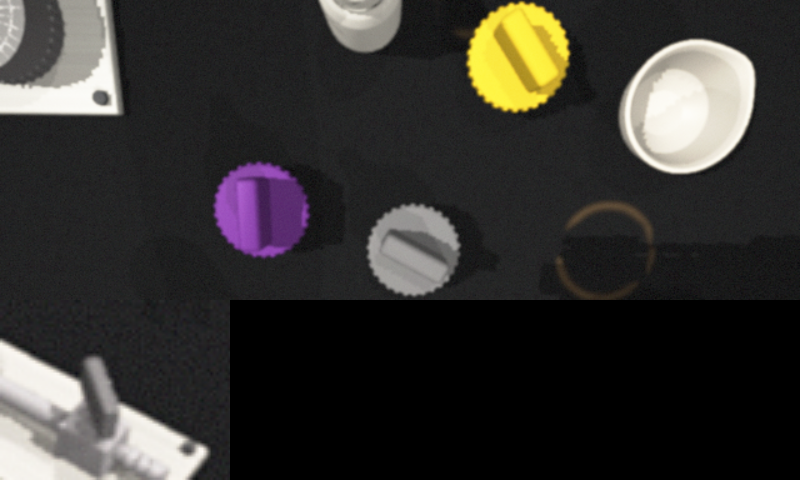

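The wrist view shows the grey cap collar at (331,200) in full-image pixels, with its wing running from about (310,198) to (353,218). The inset shows the handle turned to roughly 45 degrees.

```bash
python3 - <<'E'
from h import *
c=dict(np.load('pics/w2.npz')); im=c['img'].astype(int); g=im.mean(2)
m=((g>60)).astype(np.uint8); m[:150]=0;m[250:]=0;m[:,:280]=0;m[:,385:]=0
cs=max(cv2.findContours(m,0,2)[0],key=cv2.contourArea)
(u,v),(a,b),_=cv2.fitEllipse(cs); print('collar',u,v,a,b,ray(c,u,v,.030).round(4)); 
p=[ray(c,u+du,v,.03) for du in (-a/2,a/2)]; print('dia',np.linalg.norm(p[0]-p[1]))
r=g[165:240,290:375].astype(np.uint8)
for q in [((381,256),(440,283)),((392,231),(448,261))]:
    P=[ray(c,x*.8,y*.8,.064) for x,y in q]; d=P[1]-P[0]; print(np.round(P,4).tolist(),np.linalg.norm(d),np.degrees(np.arctan2(d[1],d[0])))
cv2.imwrite('pics/w2c.png',cv2.resize(r,None,fx=8,fy=8,interpolation=3))
E
```

```text
collar 330.1689758300781 199.55348205566406 73.24883270263672 73.60072326660156 [0.6054 0.1585 0.03  ]
dia 0.061401188269733446
[[0.6056, 0.1383, 0.064], [0.6192, 0.1759, 0.064]] 0.039945324772210564 70.14447087999743
[[0.5898, 0.1436, 0.064], [0.605, 0.1792, 0.064]] 0.0387022813302596 66.84616270922893
```

View pics/w2c.png

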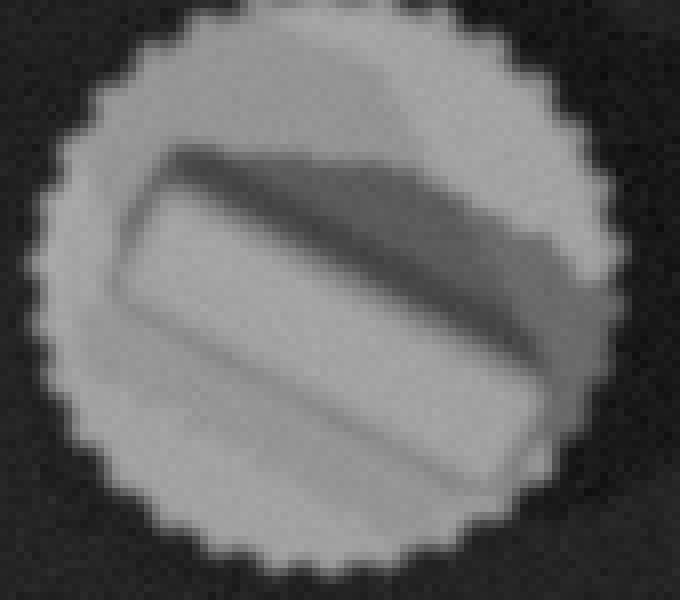

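The crop shows the wing's top face with corners (170,185), (550,380), (490,490) and (125,300) in crop pixels.

```bash
python3 - <<'E'
from h import *
c=dict(np.load('pics/w2.npz'))
P=np.array([ray(c,290+x/8,165+y/8,.064) for x,y in [(170,185),(550,380),(490,490),(125,300)]])
print(P.mean(0).round(4)); 
for i,j in [(0,1),(3,2),(0,3),(1,2)]: d=P[j]-P[i]; print(np.linalg.norm(d).round(4),np.degrees(np.arctan2(d[1],d[0])))
E
```

```text
[0.6058 0.159  0.064 ]
0.0407 67.80240308706516
0.0396 67.23148572512862
0.0118 -16.435170987423415
0.0121 -22.06651658110598
```

Request:
play_rows(rows=[-0.003, 0.003, -0.008, 0, 0, 1, 0.087, -0.003, 0.003, -0.008, 0, 0, 1, 0.087, -0.003, 0.003, -0.008, 0, 0, 1, 0.087, 0, 0, -0.008, 0, 0, 1, 0.087, 0, 0, -0.008, 0, 0, 1, 0.087, 0, 0, -0.008, 0, 0, 1, 0.087, 0, 0, -0.008, 0, 0, 1, 0.087, 0, 0, -0.008, 0, 0, 1, 0.087])

```text
t: 8.93
ee_pos: [0.606, 0.1585, 0.1843]
orientation: [-1.408, 2.808, -0.0]
wrist_force: [-1.1, 0.1, -0.6]
opening: 0.0874
```

Request:
play_rows(rows=[0, 0, -0.01, 0, 0, 0.8, 0.087, 0, 0, -0.01, 0, 0, 0.8, 0.087, 0, 0, -0.01, 0, 0, 0.8, 0.087, 0, 0, -0.01, 0, 0, 0, 0.087, 0, 0, -0.01, 0, 0, 0, 0.087, 0, 0, 0, 0, 0, 0, 0.06, 0, 0, 0, 0, 0, 0, 0.05, 0, 0, 0, 0, 0, 0, 0.05])

```text
t: 9.6
ee_pos: [0.6062, 0.1592, 0.135]
orientation: [-1.743, 2.613, -0.0]
wrist_force: [0.1, -0.6, 0.7]
opening: 0.0742
```

```bash
python3 - <<'E'
from h import *
s=ctrl.read_state(); y=cv2.Rodrigues(s['orientation'])[0][:,1];print(s['t'],s['joints'].round(2),s['ee_pos'].round(4),np.degrees(np.arctan2(y[1],y[0])),s['opening'])
E
```

```text
9.6 [ 0.13  0.32  1.62 -0.    1.2  -2.62] [0.6062 0.1592 0.135 ] 157.4280688866767 0.07418580948219283
```

Request:
play_rows(rows=[0, 0, -0.012, 0, 0, 0, 0.05, 0, 0, -0.012, 0, 0, 0, 0.05, 0, 0, -0.012, 0, 0, 0, 0.05, 0, 0, -0.012, 0, 0, 0, 0.05, 0, 0, -0.012, 0, 0, 0, 0.05, 0, 0, -0.01, 0, 0, 0, 0.05, 0, 0, -0.004, 0, 0, 0, 0.05, 0, 0, 0, 0, 0, 0, 0.05])

```text
t: 10.27
ee_pos: [0.605, 0.1591, 0.0588]
orientation: [1.744, -2.61, -0.002]
wrist_force: [0.3, 0.2, 0.1]
opening: 0.0501
```

Request:
play_rows(rows=[0, 0, 0, 0, 0, 0, 0.005, 0, 0, 0, 0, 0, 0, 0.005, 0, 0, 0, 0, 0, 0, 0.005, 0, 0, 0, 0, 0, 0, 0.005, 0, 0, 0, 0, 0, 0, 0.005, 0, 0, 0, 0, 0, 0, 0.005, 0, 0, 0, 0, 0, 0, 0.005, 0, 0, 0, 0, 0, 0, 0.005], squeeze=40)

```text
t: 10.93
ee_pos: [0.606, 0.1593, 0.0608]
orientation: [-1.746, 2.612, -0.0]
wrist_force: [-0.5, 0.6, 1.7]
opening: 0.0135
```

```bash
python3 - <<'E'
from h import *
s=ctrl.read_state(); y=cv2.Rodrigues(s['orientation'])[0][:,1];print(s['t'],s['joints'].round(2),s['ee_pos'].round(4),np.degrees(np.arctan2(y[1],y[0])),s['opening'],s['wrist_force'])
E
```

```text
10.9333 [ 0.13  0.42  1.66 -0.    1.07 -2.62] [0.606  0.1593 0.0608] 157.51173028745438 0.013480142487709538 [-0.49107176  0.56281962  1.72320589]
```

Request:
play_rows(rows=[0, 0, 0.02, 0, 0, 0, 0.005, 0, 0, 0.03, 0, 0, 0, 0.005, 0, 0, 0.03, 0, 0, 0, 0.005, 0, 0, 0.03, 0, 0, 0, 0.005, 0, 0, 0.03, 0, 0, -0.45, 0.005, -0.008, -0.025, 0.008, 0, 0, -1, 0.005, -0.008, -0.025, 0.008, 0, 0, -1, 0.005, -0.008, -0.025, 0.008, 0, 0, -1, 0.005])

```text
t: 11.6
ee_pos: [0.5815, 0.0839, 0.2252]
orientation: [-1.242, 2.885, -0.001]
wrist_force: [-0.2, -0.4, -2.2]
opening: 0.0139
```

Request:
play_rows(rows=[-0.008, -0.025, 0.008, 0, 0, -1, 0.005, -0.008, -0.025, 0.008, 0, 0, -1, 0.005, -0.008, -0.025, 0.007, 0, 0, -1, 0.005, -0.008, -0.025, 0, 0, 0, -1, 0.005, -0.008, -0.025, 0, 0, 0, -1, 0.005, -0.008, -0.025, 0, 0, 0, -1, 0.005, -0.007, -0.025, 0, 0, 0, -1, 0.005, -0.007, -0.025, 0, 0, 0, 0, 0.005])

```text
t: 12.27
ee_pos: [0.5191, -0.1167, 0.2473]
orientation: [0.123, -3.139, -0.0]
wrist_force: [0.4, -0.4, -1.2]
opening: 0.0136
```

Request:
play_rows(rows=[0, 0, 0, 0, 0, 0, 0.005, 0, 0, 0, 0, 0, 0, 0.005, 0, 0, 0, 0, 0, 0, 0.005])

```text
t: 12.52
ee_pos: [0.5198, -0.1154, 0.2473]
orientation: [0.131, -3.139, -0.001]
wrist_force: [0.4, 0.7, -1.9]
opening: 0.0136
```

```bash
python3 - <<'E'
from h import *
s=ctrl.read_state(); y=cv2.Rodrigues(s['orientation'])[0][:,1];print(s['t'],s['joints'].round(2),s['ee_pos'].round(4),np.degrees(np.arctan2(y[1],y[0])),s['opening'],s['wrist_force'])
c=snap('wrist','w3');d=snap('scene','s3')
o=np.zeros((600,800,3),np.uint8); a=cv2.resize(c['img'][60:310,150:550],None,fx=2,fy=2,interpolation=3); o[:500]=a
e=cv2.resize(d['img'][190:330,330:480],(300,280),interpolation=3); o[320:,500:]=e
cv2.imwrite('pics/w3b.png',o[...,::-1])
print(proj(c,[.486,-.115,.046]))
E
```

```text
12.5167 [-0.37 -0.    1.77  0.    1.38 -2.02] [ 0.5198 -0.1154  0.2473] 94.7911279203429 0.013627082497836857 [ 0.36400617  0.74695675 -1.88374845]
(np.float64(323.50505910718726), np.float64(171.6571226319677))
```

View pics/w3b.png

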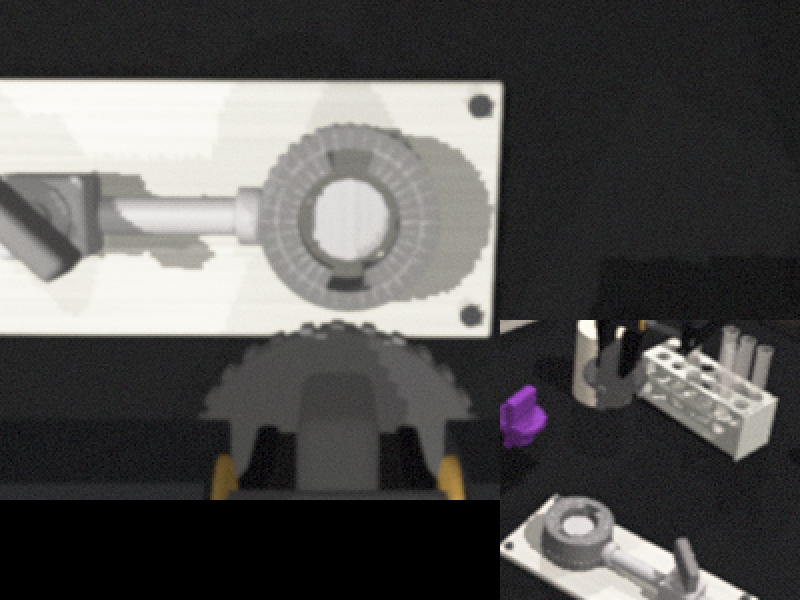

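The wrist view shows the plate square to the image and the port ring spanning crop x 261-440, y 124-310 (centre about pixel (325,168)). The held cap's collar front edge is at about pixel (319,221).

```bash
python3 - <<'E'
from h import *
c=dict(np.load('pics/w3.npz')); tcp=np.array([.5198,-.1154])
f=lambda x,y,z: ray(c,150+x/2,60+y/2,z)
print('ring L R T B'); 
for p in [(261,218),(440,218),(349,124),(349,310)]: print(f(*p,.046).round(4))
print('hole', [f(*p,.046).round(4).tolist() for p in [(298,217),(400,217)]])
a=f(0,80,.008); b=f(503,82,.008); d=b-a; print('yaw',np.degrees(np.arctan2(d[1],d[0]))-90, b, f(492,336,.008))
for z in (.2105,.2145,.2185):
  p=f(339,322,z); l=f(203,415,z); r=f(474,415,z); print('collar',z,(p[:2]-tcp).round(4),(l[:2]-tcp).round(4),(r[:2]-tcp).round(4))
  # circle fit
pts=np.array([f(x,y,.2185)[:2]-tcp for x,y in [(339,323),(290,330),(250,355),(215,395),(390,331),(430,356),(460,390)]])
A=np.c_[2*pts,np.ones(len(pts))]; s=np.linalg.lstsq(A,(pts**2).sum(1),rcond=None)[0]; print('fit',s[:2],np.sqrt(s[2]+s[0]**2+s[1]**2))
l=f(302,430,.2505)-0;r=f(380,430,.2505);print('wing',(l[:2]-tcp).round(4),(r[:2]-tcp).round(4))
E
```

```text
ring L R T B
[ 0.4868 -0.1488  0.046 ]
[ 0.4809 -0.0789  0.046 ]
[ 0.4484 -0.1175  0.046 ]
[ 0.5205 -0.1112  0.046 ]
hole [[0.4852, -0.1344, 0.046], [0.4818, -0.0945, 0.046]]
yaw 4.625931694181105 [ 0.42549156 -0.05416649  0.008     ] [ 0.53452493 -0.04463874  0.008     ]
collar 0.2105 [-0.0295 -0.0027] [-0.0068 -0.03  ] [-0.0117  0.0277]
collar 0.2145 [-0.0304 -0.0028] [-0.0082 -0.0294] [-0.013  0.027]
collar 0.2185 [-0.0312 -0.0029] [-0.0095 -0.0289] [-0.0142  0.0262]
fit [-0.00284939 -0.00049109] 0.028353549752183214
wing [-0.0194 -0.0081] [-0.0205  0.0048]
```

Request:
play_rows(rows=[-0.012, 0.001, -0.01, 0, 0, 0, 0.005, -0.012, 0, -0.015, 0, 0, 0, 0.005, -0.0115, 0, -0.02, 0, 0, 0, 0.005, 0, 0, -0.03, 0, 0, 0, 0.005, 0, 0, -0.03, 0, 0, 0, 0.005, 0, 0, -0.02, 0, 0, 0, 0.005, 0, 0, -0.008, 0, 0, 0, 0.005, 0, 0, 0, 0, 0, 0, 0.005])

```text
t: 13.28
ee_pos: [0.483, -0.1133, 0.1123]
orientation: [0.134, -3.135, -0.003]
wrist_force: [0.6, -0.5, -2.0]
opening: 0.0139
```

Request:
play_rows(rows=[0, 0, 0, 0, 0, 0, 0.005, 0, 0, 0, 0, 0, 0, 0.005, 0, 0, 0, 0, 0, 0, 0.005])

```text
t: 13.53
ee_pos: [0.4859, -0.1151, 0.1165]
orientation: [-0.132, 3.136, -0.002]
wrist_force: [0.5, 0.0, -1.2]
opening: 0.0136
```

```bash
python3 - <<'E'
from h import *
s=ctrl.read_state(); y=cv2.Rodrigues(s['orientation'])[0][:,1];print(s['t'],s['joints'].round(2),s['ee_pos'].round(4),np.degrees(np.arctan2(y[1],y[0])),s['opening'],s['wrist_force'])
E
```

```text
13.5333 [-0.39  0.06  1.97  0.    1.11 -2.05] [ 0.4859 -0.1151  0.1165] 94.83066712155248 0.013553544724918766 [ 4.58973096e-01  7.24329222e-04 -1.22049586e+00]
```

Request:
play_rows(rows=[-0.001, 0, -0.003, 0, 0, 0, 0.005, 0, 0, -0.003, 0, 0, 0, 0.005, 0, 0, -0.003, 0, 0, 0, 0.005, 0, 0, -0.002, 0, 0, 0, 0.005, 0, 0, 0, 0, 0, 0, 0.005, 0, 0, 0, 0, 0, 0, 0.005, 0, 0, 0, 0, 0, 0, 0.005])

```text
t: 14.12
ee_pos: [0.4834, -0.1147, 0.1035]
orientation: [0.132, -3.139, -0.0]
wrist_force: [-0.1, -0.1, -2.0]
opening: 0.0139
```

Request:
play_rows(rows=[0, 0, -0.002, 0, 0, 0, 0.005, 0, 0, -0.002, 0, 0, 0, 0.005, 0, 0, -0.002, 0, 0, 0, 0.005, 0, 0, -0.002, 0, 0, 0, 0.005, 0, 0, 0, 0, 0, 0, 0.005, 0, 0, 0, 0, 0, 0, 0.005])

```text
t: 14.62
ee_pos: [0.4836, -0.1148, 0.0958]
orientation: [-0.132, 3.139, -0.0]
wrist_force: [-1.9, 0.5, 3.7]
opening: 0.0136
```

Request:
play_rows(rows=[0, 0, -0.002, 0, 0, 0, 0.005, 0, 0, -0.002, 0, 0, 0, 0.005, 0, 0, -0.002, 0, 0, 0, 0.005, 0, 0, -0.002, 0, 0, 0, 0.005, 0, 0, -0.002, 0, 0, 0, 0.005, 0, 0, -0.002, 0, 0, 0, 0.005, 0, 0, 0, 0, 0, 0, 0.005, 0, 0, 0, 0, 0, 0, 0.005])

```text
t: 15.28
ee_pos: [0.4837, -0.1148, 0.0843]
orientation: [-0.132, 3.138, -0.0]
wrist_force: [-2.9, 1.1, 10.5]
opening: 0.0135
```

Request:
play_rows(rows=[-0.0005, 0, -0.001, 0, 0, 0, 0.005, 0, 0, -0.001, 0, 0, 0, 0.005, 0, 0, -0.001, 0, 0, 0, 0.005, 0, 0, 0, 0, 0, 0, 0.005, 0, 0, 0, 0, 0, 0, 0.005])

```text
t: 15.7
ee_pos: [0.4837, -0.1148, 0.0827]
orientation: [-0.132, 3.138, -0.001]
wrist_force: [-7.0, 3.2, 20.0]
opening: 0.0141
```

Request:
play_rows(rows=[0, 0, 0, 0, 0, -0.8, 0.005, 0, 0, 0, 0, 0, -0.8, 0.005, 0, 0, 0, 0, 0, -0.8, 0.005, 0, 0, 0, 0, 0, -0.8, 0.005, 0, 0, 0, 0, 0, -0.8, 0.005, 0, 0, 0, 0, 0, -0.8, 0.005, 0, 0, 0, 0, 0, 0, 0.005, 0, 0, 0, 0, 0, 0, 0.005], squeeze=50)

```text
t: 16.37
ee_pos: [0.4853, -0.1154, 0.0828]
orientation: [0.653, 3.068, -0.001]
wrist_force: [-1.0, 1.2, 13.2]
opening: 0.0141
```

```bash
cat > st.py <<'E'
from h import *
s=ctrl.read_state(); R=cv2.Rodrigues(s['orientation'])[0];y=R[:,1];print(s['t'],s['joints'].round(2),s['ee_pos'].round(4),np.degrees(np.arctan2(y[1],y[0])),R[:,2].round(3),s['opening'],s['wrist_force'].round(1),s['wrist_torque'].round(2))
E
python3 st.py
```

```text
16.3667 [-0.39  0.11  1.99  0.    1.04 -1.54] [ 0.4853 -0.1154  0.0828] 65.97527715652689 [ 0.005 -0.002 -1.   ] 0.01406536477899547 [-1.   1.2 13.2] [ 0.24  0.16 -0.02]
```

Request:
play_rows(rows=[0, 0, -0.0005, 0, 0, -0.8, 0.005, 0, 0, 0, 0, 0, -0.8, 0.005, 0, 0, 0, 0, 0, -0.8, 0.005, 0, 0, 0, 0, 0, -0.8, 0.005, 0, 0, 0, 0, 0, -0.8, 0.005, 0, 0, 0, 0, 0, -0.8, 0.005, 0, 0, 0, 0, 0, -0.8, 0.005, 0, 0, 0, 0, 0, -0.8, 0.005])

```text
t: 17.03
ee_pos: [0.4858, -0.1152, 0.0828]
orientation: [1.629, 2.679, 0.003]
wrist_force: [0.4, 3.0, 15.1]
opening: 0.0137
```

Request:
play_rows(rows=[0, 0, 0, 0, 0, -0.8, 0.005, 0, 0, 0, 0, 0, -0.8, 0.005, 0, 0, 0, 0, 0, -0.8, 0.005, 0, 0, 0, 0, 0, -0.4, 0.005, 0, 0, 0, 0, 0, 0, 0.005, 0, 0, 0, 0, 0, 0, 0.005, 0, 0, 0, 0, 0, 0, 0.005])

```text
t: 17.62
ee_pos: [0.4857, -0.1152, 0.0828]
orientation: [1.999, 2.417, 0.004]
wrist_force: [0.8, 3.0, 16.9]
opening: 0.0133
```

```bash
python3 st.py; python3 - <<'E'
from h import *
a=snap('scene','s4'); b=snap('side','d4')
o=np.hstack([cv2.resize(a['img'][180:380,220:480],(400,308),interpolation=3),cv2.resize(b['img'][180:380,200:460],(400,308),interpolation=3)])
cv2.imwrite('pics/f.png',o[...,::-1])
E
```

```text
17.6167 [-0.39  0.11  1.99  0.    1.04 -0.58] [ 0.4857 -0.1152  0.0828] 10.810764653551956 [ 0.006 -0.001 -1.   ] 0.013346604274079682 [ 0.8  3.  16.9] [ 0.43  0.19 -0.06]
```

View pics/f.png

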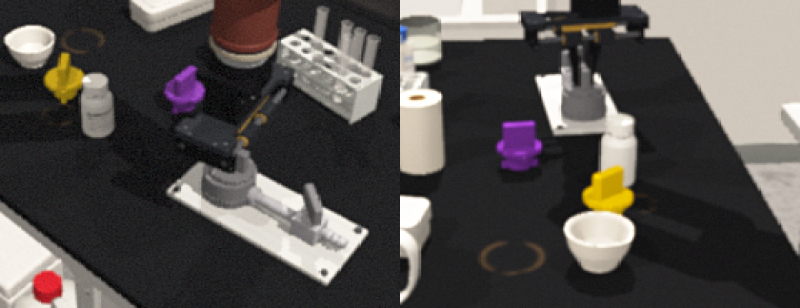

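The views show the cap seated with its collar on the rim, the handle at about 45 degrees, and the bottle and mortar in place. I'll turn slightly further to confirm the stop.

Request:
play_rows(rows=[0, 0, -0.0003, 0, 0, -0.3, 0.005, 0, 0, 0, 0, 0, -0.2, 0.005, 0, 0, 0, 0, 0, 0, 0.005, 0, 0, 0, 0, 0, 0, 0.005, 0, 0, 0, 0, 0, 0, 0.005, 0, 0, 0, 0, 0, 0, 0.005])

```text
t: 18.22
ee_pos: [0.4854, -0.1153, 0.0827]
orientation: [2.06, 2.366, 0.003]
wrist_force: [-2.6, 2.3, 19.0]
opening: 0.0138
```

```bash
python3 st.py
```

```text
18.2167 [-0.39  0.11  1.99  0.    1.04 -0.53] [ 0.4854 -0.1153  0.0827] 7.908793736376903 [ 0.005 -0.002 -1.   ] 0.013815247734569608 [-2.6  2.3 19. ] [0.49 0.66 0.67]
```

```bash
python3 -c "
from workcell import ctrl
print(ctrl.finish_job())"
```

```text
the job is handed in; nothing more can be done
None
```

The job is handed in at 18.2 s of the 61 s allowed. The vent valve is half open and the cap is locked in the port, still gripped and pressed home. No verdict is reported, so the points below are my own last checks.

- **Vent handle:** I gripped it at about 12° and turned it to 45°. The tool read 44.7–45.4° relative to the manifold (4.6–4.8° measured yaw) before I let go. Later camera views agree, though I did not measure the angle again after release.
- **Cap insertion:** I pushed it in with its lugs in the gaps until the height stopped at 0.0827 m, where 0.0828 m was expected for fully home. The force rose to about 20 N, above the 13 N spring alone.
- **Cap turn:** I turned the tool about 87° clockwise. In the last 3° the torque rose from about 0 to 0.67 N m, so the cap is at its stop. It may have slipped 1–2° in the fingers there.
- **Final hold:** the cap is upright in a 50 N grip (opening 14 mm), with 19 N measured upward at the wrist.
- **Bottle and mortar:** both look untouched in the last scene and side views. I did not measure their positions again.

**Disagreement:** my estimates of the port position from two views differed by up to 3 mm. I used the view taken at the insertion angle, and the cap went in without catching on the rim. There was a sideways force of up to 7 N while pressing, and it fell to about 1 N once the cap turned.

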